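Close and lock the supply tub in the top crate

TASK

Close up the white tub in the top crate by pressing only: push its grey flap down shut, then press the blue seal button all the way in, then press the orange lock button all the way in. Leave the tub standing where it is, pick nothing up, and do not disturb the scoop, the brush or the dish; finish with the hand clear.

Things in the scene. Friction and masses are not known exactly. Their poses are not given: they have to be found in the camera images.
- crates: two stacked translucent plastic crates, fixed, 360 mm (its x) by 540 mm (its y). Origin: centre of the underside of the stack, on the work surface. The floor of the top crate is 85 mm above the origin, its rim 146 mm; walls 5 mm.
- tub: round white plastic tub, loose, 0.8 kg give or take, 184 mm across at the lid, standing on the floor of the top crate in any yaw. Origin: centre of its underside, z up. The flat top face of the lid is 104 mm above the origin. On the lid, in the tub's frame: the flap's hinge line runs along y at x = 8 mm, z = 105 mm; the flap lies towards +x; the blue button is at x = -45, y = 40 mm and the orange button at x = -45, y = -40 mm.
- flap (a joint): angle of the grey pour flap (its free edge 64 mm out from the hinge line, 70 mm wide, 4 mm thick): 0 = shut flat on the lid, larger = raised; starts 0.4 to 0.7 rad open. Its free edge is the one farther from the buttons. The hinge is a little stiff, so it stays where it is left; about 1 N near the free edge moves it.
- flap_push (a point): a point on the upper face of the flap, on its middle line, 42 mm out from the hinge, moving with the flap. With the flap shut it lies at x = 50, y = 0, z = 109 mm in the tub's frame.
- blue_button (a joint): how far the round blue seal button (28 mm across) is pushed in: 0 = out, 0.007 m = fully in. It moves straight down against about 3 N of friction and stays where it is left.
- blue_top (a point): centre of the blue button's top face; 10 mm above the lid face when out, 3 mm above it when fully in.
- orange_button (a joint): the same for the round orange lock button (28 mm across): 0 = out, 0.007 m = fully in, about 3 N, stays where it is left.
- orange_top (a point): centre of the orange button's top face; 10 mm above the lid face when out, 3 mm above it when fully in.
- scoop: bystander: black sifting scoop, loose, about 240 mm long, 85 mm wide, 30 mm high, lying in the top crate beside the tub on the crate's -y side. Origin: underside, near mid-length.
- brush: bystander: bamboo-handled mini brush, loose, 130 mm long, 22 mm high, lying in the top crate on its +y side. Origin: underside, mid-length.
- dish: bystander: pale blue ceramic dish, loose, 86 mm across, 28 mm high, in the top crate on its +y side. Origin: centre of its underside.
There are look-alikes about, which are no part of the job. There is more than one size of the tub; the one meant has the size given above.

How it is judged:
By the outcome, as a careful person would: the job done as asked, in the order asked, and still so for the second after the job is handed in, with the robot touching nothing.
It also fails if it takes over 45 s, if anything falls off the work surface, if the arm or the gripper's body presses on something with over 40 N, if the wrist force passes 120 N, or if a joint passes its speed limit or range.

ROBOT

A 6-joint arm with a two-finger parallel gripper is mounted at the origin on the work surface. World frame = base frame: x ahead of the robot, y to its left, z up, the work surface at z = 0. Lengths are in m, angles in degrees, forces in N, time in s.
With the tool pointing down it reaches from about 0.375 to 0.9 m from the base axis. Payload 3.1 kg.
Tool frame: the origin (TCP) lies midway between the tips of the shut fingers; the grasp point (between the pads) lies 19 mm behind it (env.grip_depth is the distance from the TCP to the grasp point, in m); z points along the fingers, x is the direction in which the jaws open and shut, and the axes are right-handed (so a half turn about z gives the same grasp; the last joint's range is limited). The gripper opens to 87 mm and grips with 3 to 60 N. Pads are 19 mm wide; open, the fingers measure 117 mm over their backs; the gripper's body (75 mm by 190 mm) begins 51 mm behind the grasp point.
Start: joints at [56.58, 30.224, 82.088, -0, 67.689, -10.227], TCP at [0.246, 0.574, 0.185] pointing down, gripper open.
Joint ranges: [-176.69, 176.69], [-43.24, 126.21], [12.49, 139.97], [-82, 262], [0, 151.66], [-163.58, 163.58]. Speed limits (degrees/s): [159.86, 159.86, 180, 180, 180, 180].

INTERFACE

Orientations are given as [roll, pitch, yaw] about the fixed x, y, z axes, in that order (R = Rz(yaw) Ry(pitch) Rx(roll)).
In Python, from workcell import env gives the robot as it stands.
- The arm moves only by the shell command python3 -m jog 'ROWS' [FORCE]. ROWS is JSON, a list of rows, each a list of 7 numbers: the shift along the tool's x, y, z each as a share of 0.3 m, from -1 to 1, then the turn, a rotation vector about the tool's x, y, z each as a share of pi/2 rad, from -1 to 1, then the opening, from 0 (shut) to 1 (fully open). In form: [[x, y, z, ax, ay, az, claw], ...]. A call has 1 to 12 rows; each row is the pose to reach, as a shift and turn from the pose measured when the call began, along the tool's axes at that moment; what a row does not reach only later rows make up. A row lasts 1/12 s, in which the tool goes at most 41.7 mm and 7.16 degrees, less where a joint would pass 70% of its speed; a pose out of reach is approached as far as the arm can. A call with a number of a shift or a turn outside -1 to 1 is refused whole. A call with a gripper value outside its range is refused whole. The fingers move at their own pace and stop on an object; FORCE is the grip in N (left out, the last holds). Time passes only in rows, so rows that repeat a pose let the fingers close. It gives the time, the measured TCP pose, the force and the opening at its end, in the units of the state.
- env.observe(): the state, without advancing time (a new reading comes with each control period).
- env.get_image(name): name is "side" or "top" or "wrist"; returns a dict with "img" (480x640x3 uint8, red, green, blue), "K" (3x3 intrinsics, pixels), "k1" (the pictures are not rectified: a ray, as slopes to the right and down, at radius r is drawn at 1 + k1 r^2 times it, then the intrinsics apply), "rvec" (rotation vector, rad) and "tvec" (3), from world to camera coordinates, as OpenCV has them. Camera axes: x right, y down, z forward; pixel columns grow to the right and rows downward; lengths in m; the calibration is good to about 2 mm. A picture is of the moment at which its call begins. There is no depth.
- env.hand_in(): hands the job in, once; it reports no verdict.
Trained networks look in the newest picture that a camera, given by its name, has taken for a name from the list of things; names that differ only in an ending like _2 or _b are one class to them, and where a whole thing is asked for, a point or a joint stands for the part that bears it (a point fixed in the world has none). Each returns a list of dicts, best first, with "conf" (0 to 1); they miss things now and then, are a little off and sometimes report something else, mostly with a low value. They report only what shows in the picture. A call takes as long as a camera call. They do not tell look-alikes from the thing itself.
- env.cut_out(camera, label): "pixels" (480x640 bool, what is visible of it) and "centre" ([column, row] in pixels, amid what is visible of it).
The state is a dict: "time": time; "q": joint angles; "qvel": joint speeds; "effort": joint torques, N m; "ee_pos": TCP position; "orientation": TCP orientation; "contact_force": force on the tool from outside, world axes, zero at the start; "moment": the same for the moment, N m; "gripper_width": finger opening in m.
Only numpy, scipy, OpenCV 4.12 (cv2) and the standard library are available. Lean on these libraries where they do the work, as an engineer would, in place of code of your own. Each camera call takes 0.05 s, during which the arm holds its last target. There are 200 camera calls.

## Working session

There is one attempt and no reset: what is moved stays moved. The work goes in short steps, Python scripts to look and compute and a shell command to move; the robot and the scene stay as the last step left them, time stands still between calls to the robot, and variables do not carry over. Pictures are saved under pics/ and viewed, about 8 in all and at most 12, crops included, and the job is handed in when it is done.

```bash
mkdir -p pics
cat > h.py <<'E'
import numpy as np, cv2
from scipy.spatial.transform import Rotation as R
from workcell import env
def cam(n):
    d=env.get_image(n); d['R']=cv2.Rodrigues(np.array(d['rvec'],float))[0]; d['t']=np.array(d['tvec'],float).ravel()
    d['K']=np.array(d['K'],float); return d
def D(d): return np.array([d['k1'],0,0,0],float)
def ray(d,px):
    p=cv2.undistortPoints(np.array([[px]],float),d['K'],D(d))[0,0]
    v=d['R'].T@np.array([p[0],p[1],1]); return -d['R'].T@d['t'],v/np.linalg.norm(v)
def atz(d,px,z):
    o,v=ray(d,px); return o+v*(z-o[2])/v[2]
def proj(d,P): return cv2.projectPoints(np.atleast_2d(P).astype(float),np.array(d['rvec'],float),d['t'],d['K'],D(d))[0][:,0]
def tri(ds,pxs):
    A=np.zeros((3,3));b=np.zeros(3)
    for d,p in zip(ds,pxs):
        o,v=ray(d,p);M=np.eye(3)-np.outer(v,v);A+=M;b+=M@o
    return np.linalg.solve(A,b)
def save(d,n,ov=None):
    cv2.imwrite('pics/'+n,cv2.cvtColor(d['img'],cv2.COLOR_RGB2BGR))
def tool(target,quiet=False):
    s=env.observe();Rt=R.from_euler('xyz',s['orientation'],degrees=True)
    return Rt.inv().apply(np.array(target)-s['ee_pos'])/0.3
E
python3 - <<'E'
from h import *
s=env.observe();print(s['ee_pos'],s['orientation'],s['contact_force'])
for n in('top','side','wrist'):
    d=cam(n);save(d,n+'1.png')
    for l in('tub','flap','blue_top','orange_top'):
        for r in env.cut_out(n,l)[:4]: print(n,l,r['conf'],np.round(r['centre']),r['pixels'].sum(),np.round(atz(d,r['centre'],.195),3))
E
```

```text
[0.24566201 0.5738033  0.18396434] [-1.79978568e+02  1.23055213e-01  6.68079212e+01] [ 0.57122629  0.48363806 -0.42690501]
top tub 0.89 [248. 186.] 8627 [0.572 0.091 0.195]
top tub 0.76 [456. 235.] 3417 [ 0.467 -0.265  0.195]
top tub 0.64 [176. 374.] 3772 [0.258 0.217 0.195]
top flap 0.85 [267. 186.] 1180 [0.571 0.058 0.195]
top flap 0.75 [163. 388.] 562 [0.236 0.238 0.195]
top flap 0.62 [458. 250.] 542 [ 0.441 -0.266  0.195]
top blue_top 0.58 [477. 218.] 69 [ 0.496 -0.305  0.195]
top blue_top 0.57 [197. 371.] 81 [0.259 0.183 0.195]
top blue_top 0.53 [227. 155.] 204 [0.632 0.127 0.195]
top orange_top 0.77 [216. 199.] 218 [0.551 0.147 0.195]
top orange_top 0.67 [174. 353.] 91 [0.291 0.22  0.195]
top orange_top 0.39 [448. 214.] 84 [ 0.505 -0.254  0.195]
side tub 0.85 [413. 410.] 6549 [ 0.443 -0.376  0.195]
side tub 0.72 [195. 222.] 3036 [0.252 0.057 0.195]
side tub 0.59 [363. 192.] 7245 [0.551 0.037 0.195]
side flap 0.87 [396. 404.] 882 [ 0.428 -0.362  0.195]
side flap 0.83 [180. 205.] 298 [0.234 0.112 0.195]
side flap 0.62 [364. 176.] 279 [0.572 0.083 0.195]
side blue_top 0.71 [381. 158.] 135 [0.626 0.127 0.195]
side blue_top 0.53 [196. 220.] 46 [0.254 0.063 0.195]
side blue_top 0.42 [440. 412.] 139 [ 0.473 -0.389  0.195]
side orange_top 0.67 [431. 378.] 152 [ 0.485 -0.344  0.195]
side orange_top 0.38 [209. 204.] 62 [0.282 0.098 0.195]
wrist tub 0.58 [ 39. 286.] 712 [0.192 0.44  0.195]
```

View pics/top1.png

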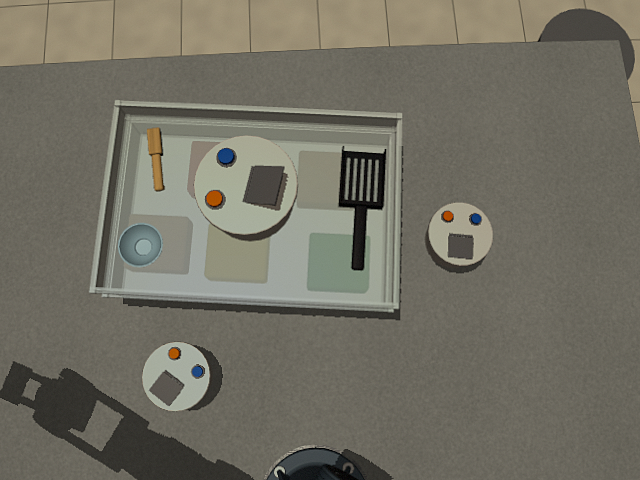

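View pics/side1.png

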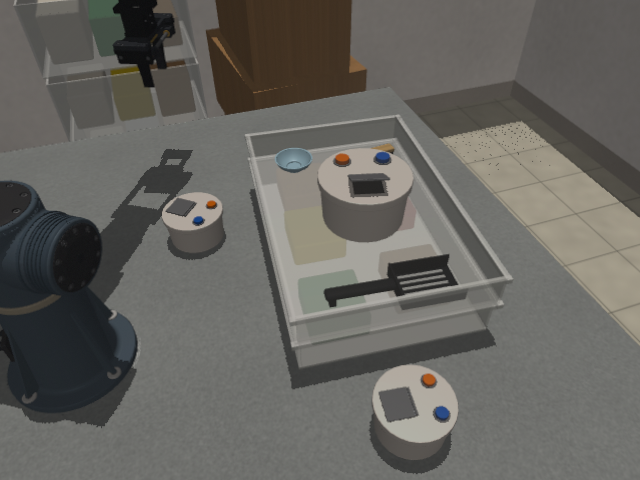

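The large tub (about 184 mm across) stands in the crate at about (248,186) in the top view, with blue at (227,155), orange at (216,199) and the flap at (265,186). The two smaller tubs outside the crate are look-alikes.

```bash
cat >> h.py <<'E'
def frame(b,o):
    y=(b-o)[:2];L=np.linalg.norm(y);y=y/L;x=np.array([y[1],-y[0]]);c=(b+o)[:2]/2+.045*x
    return c,x,y,L
E
python3 - <<'E'
from h import *
t=cam('top');z=.199
b=atz(t,(227,155),z);o=atz(t,(216,199),z)
c,x,y,L=frame(b,o);print(b,o,c,x,L)
r=env.cut_out('top','tub')[0]['pixels'];xs=np.where(r);print(xs[0].min(),xs[0].max(),xs[1].min(),xs[1].max())
s=cam('side');print('side check',proj(s,[b,o]))
for r in env.cut_out('side','blue_top'): 
    if r['centre'][1]<170: print(tri([t,s],[(227,155),r['centre']]))
f=np.r_[c+.05*x,.194];print('flap',f,'hover tool shift',tool([f[0],f[1],.32]), tool([*env.observe()['ee_pos'][:2],.32]))
E
```

```text
[0.6298041  0.12572782 0.199     ] [0.55001719 0.14618122 0.199     ] [0.5787362  0.09236402] [-0.24832082 -0.96867785] 0.08236681711294787
342 411 141 212
side check [[382.82416381 156.06606283]
 [341.10239826 158.28558939]]
[0.62792986 0.125978   0.19936892]
flap [0.56632016 0.04393012 0.194     ] hover tool shift [-1.20516176  1.6775191  -0.45013055] [-1.14273027e-05  3.65402367e-06 -4.50174753e-01]
```

```bash
python3 -m jog '[[0,0,-0.45,0,0,0,0],[0,0,-0.45,0,0,0,0],[0,0,-0.45,0,0,0,0],[0,0,-0.45,0,0,0,0],[-0.6,0.84,-0.45,0,0,0,0],[-0.6,0.84,-0.45,0,0,0,0],[-0.6,0.84,-0.45,0,0,0,0],[-0.6,0.84,-0.45,0,0,0,0],[-0.6,0.84,-0.45,0,0,0,0],[-0.6,0.84,-0.45,0,0,0,0],[-0.6,0.84,-0.45,0,0,0,0],[-0.6,0.84,-0.45,0,0,0,0]]'
python3 -c "
from h import *
print(tool([.566,.044,.32]))"
```

```text
time: 1.95
ee_pos: [0.4089, 0.3059, 0.3199]
orientation: [179.9, 0.1, 66.6]
contact_force: [-0.4, 1.1, 0.1]
gripper_width: 0.0151
[-0.59325435  0.82719025  0.00193601]
```

```bash
python3 -m jog '[[-0.59,0.83,0,0,0,0,0],[-0.59,0.83,0,0,0,0,0],[-0.59,0.83,0,0,0,0,0],[-0.59,0.83,0,0,0,0,0],[-0.59,0.83,0,0,0,0,0],[-0.59,0.83,0,0,0,0,0],[-0.59,0.83,0,0,0,0,0],[-0.59,0.83,0,0,0,0,0],[-0.59,0.83,0,0,0,0,0],[-0.59,0.83,0,0,0,0,0]]'
python3 - <<'E'
from h import *
d=cam('wrist');save(d,'w2.png')
for l in('blue_top','orange_top','flap'):
    for r in env.cut_out('wrist',l)[:3]: print(l,r['conf'],r['centre'],atz(d,r['centre'],.199))
print(tool([.566,.044,.24]),tool([.566,.044,.194]))
E
```

```text
time: 2.78
ee_pos: [0.5671, 0.0437, 0.3199]
orientation: [180.0, 0.1, 66.5]
contact_force: [-0.5, 0.0, 0.6]
gripper_width: 0.0006
blue_top 0.84 [442.7, 245.0] [0.62740563 0.12648463 0.199     ]
blue_top 0.64 [17.1, 284.2] [ 0.5140552  -0.22389176  0.199     ]
orange_top 0.8 [438.2, 149.0] [0.55210292 0.14865845 0.199     ]
orange_top 0.47 [58.5, 272.2] [ 0.51959722 -0.18244203  0.199     ]
flap 0.8 [18.7, 237.2] [ 0.47916529 -0.19680695  0.199     ]
flap 0.69 [343.2, 214.6] [0.57080176 0.06091918 0.199     ]
flap 0.31 [439.1, 149.0] [0.55237985 0.14930412 0.199     ]
[-0.00621803  0.00150657  0.26895228] [-0.00604397  0.00128982  0.42228536]
```

View pics/w2.png

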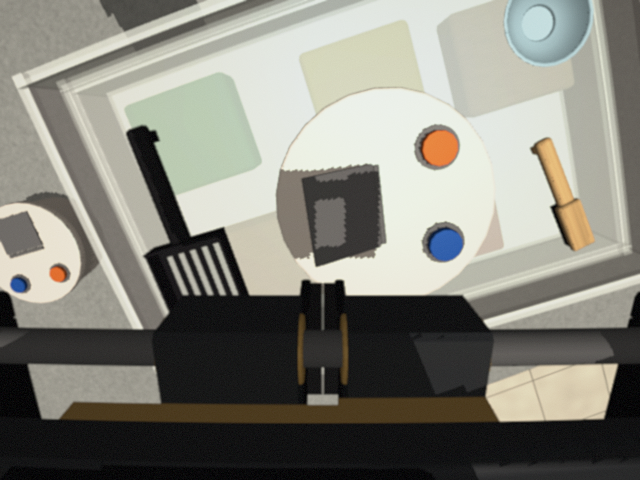

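The wrist picture agrees with the top view to within about 3 mm: flap at (343,215), blue at (443,245), orange at (438,149). Now I'll press the flap.

```bash
python3 -m jog '[[-0.01,0,0.13,0,0,0,0],[-0.01,0,0.26,0,0,0,0],[-0.01,0,0.28,0,0,0,0],[-0.01,0,0.3,0,0,0,0],[-0.01,0,0.32,0,0,0,0],[-0.01,0,0.34,0,0,0,0],[-0.01,0,0.36,0,0,0,0],[-0.01,0,0.38,0,0,0,0],[-0.01,0,0.4,0,0,0,0],[-0.01,0,0.41,0,0,0,0],[-0.01,0,0.41,0,0,0,0]]'
python3 -m jog '[[0,0,0.005,0,0,0,0],[0,0,0.01,0,0,0,0],[0,0,0.015,0,0,0,0],[0,0,0.015,0,0,0,0]]'
```

```text
time: 3.9
ee_pos: [0.5646, 0.0431, 0.1969]
orientation: [-180.0, 0.1, 66.7]
contact_force: [0.0, 1.4, 0.4]
gripper_width: 0.0006
time: 4.23
ee_pos: [0.5646, 0.043, 0.1923]
orientation: [-180.0, 0.1, 66.7]
contact_force: [-0.3, -0.7, -0.8]
gripper_width: 0.0005
```

```bash
python3 -m jog '[[0,0,0.005,0,0,0,0],[0,0,0.005,0,0,0,0]]'
python3 - <<'E'
from h import *
for n in('side',):
    d=cam(n);cv2.imwrite('pics/s3.png',cv2.resize(d['img'][100:260,260:480,::-1],None,fx=3.5,fy=3.5,interpolation=cv2.INTER_CUBIC))
    print(proj(d,env.observe()['ee_pos']))
E
```

```text
time: 4.4
ee_pos: [0.5645, 0.043, 0.1906]
orientation: [-180.0, 0.1, 66.7]
contact_force: [-0.2, -0.5, -0.5]
gripper_width: 0.0007
[[368.41620062 190.65572477]]
```

View pics/s3.png

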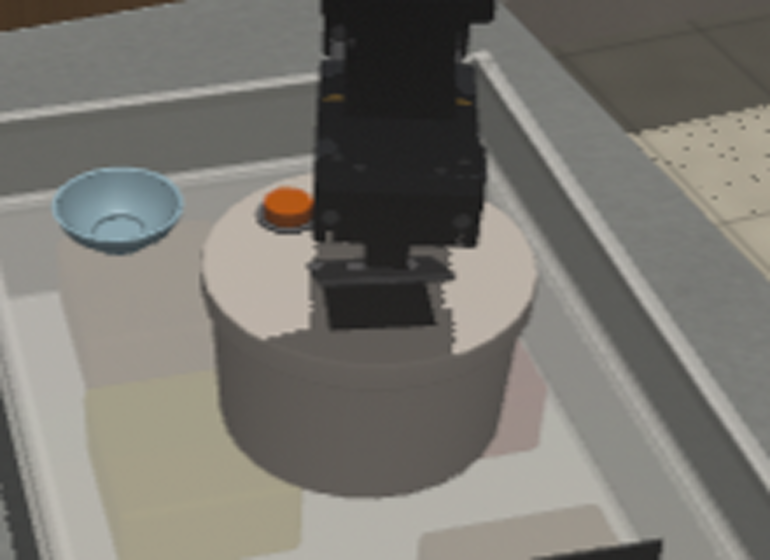

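Run:
```python
from h import *
c=np.array([.578,.0933]);x=np.array([-.265,-.964]);y=np.array([.964,-.265])
def F(a,r,w): 
    return np.r_[c+(.008+r*np.cos(a))*x+w*y, .085+.107+r*np.sin(a)]
d=cam('side');im=cv2.resize(d['img'][100:260,260:480,::-1],None,fx=3.5,fy=3.5)
for a,col in((0,(0,0,255)),(.25,(0,255,0)),(.5,(255,0,0)),(.7,(0,255,255))):
    p=proj(d,[F(a,0,-.035),F(a,.064,-.035),F(a,.064,.035),F(a,0,.035)])
    cv2.polylines(im,[((p-[260,100])*3.5).astype(int)],True,col,1)
t=cam('top');im2=cv2.resize(t['img'][110:260,170:330,::-1],None,fx=3.5,fy=3.5)
for a,col in((0,(0,0,255)),(.5,(255,0,0))):
    p=proj(t,[F(a,0,-.035),F(a,.064,-.035),F(a,.064,.035),F(a,0,.035)])
    cv2.polylines(im2,[((p-[170,110])*3.5).astype(int)],True,col,1)
cv2.imwrite('pics/s4.png',np.hstack([im[:525,180:420],im2]))
print(env.observe()['effort'],proj(d,env.observe()['ee_pos']))
```

```text
[-2.49060286e-03 -3.91239882e+01 -1.68021941e+01 -1.75967318e-02
  8.85377917e-02 -9.69296912e-05] [[368.4833096  190.59053087]]
```

View pics/s4.png

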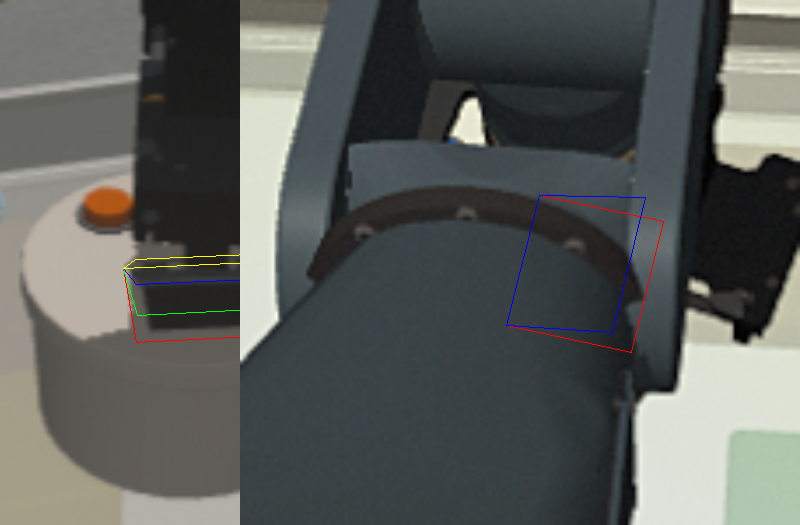

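Run:
```python
from h import *
s=env.observe();Rt=R.from_euler('xyz',s['orientation'],degrees=True);p=np.array(s['ee_pos'])
P=[p+Rt.apply(v) for v in([0,0,0],[0,0,-.07],[-.095,.0375,-.07],[-.095,-.0375,-.07],[.095,.0375,-.07],[.095,-.0375,-.07])]
d=cam('side');im=cv2.resize(d['img'][60:260,260:480,::-1],None,fx=3,fy=3)
for i,q in enumerate(proj(d,P)):
    c=tuple(((q-[260,60])*3).astype(int).tolist());cv2.circle(im,c,4,(0,255,0),1);cv2.putText(im,str(i),c,0,.5,(0,0,255),1)
cv2.imwrite('pics/s5.png',im);print(-d['R'].T@d['t'])
w=cam('wrist');save(w,'w5.png')
```

```text
[ 0.24201834 -0.632939    0.76499779]
```

View pics/s5.png

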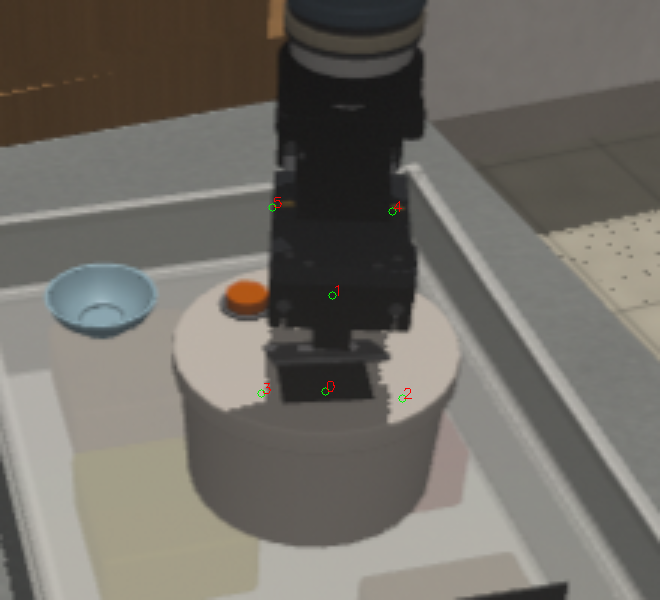

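View pics/w5.png

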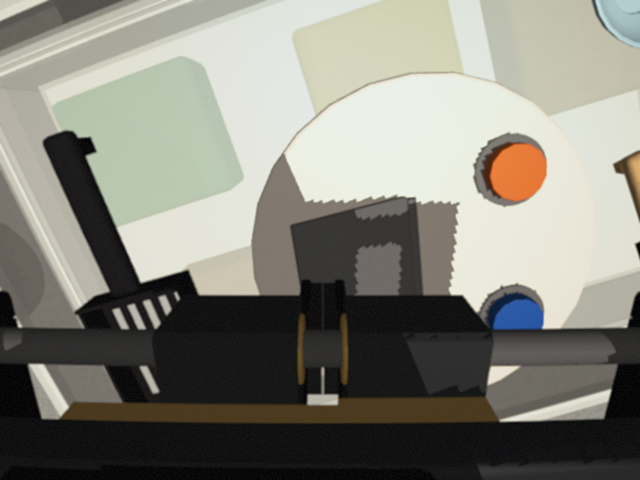

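Run:
```python
from h import *
c=np.array([.578,.0933]);x=np.array([-.265,-.964]);y=np.array([.964,-.265])
def F(a,r,w): return np.r_[c+(.008+r*np.cos(a))*x+w*y, .085+.109+r*np.sin(a)]
d=cam('wrist')
b=atz(d,(516,315),.199);o=atz(d,(518,172),.199);print('buttons',b,o,np.linalg.norm(b-o))
for l in('blue_top','orange_top'):
    for r in env.cut_out('wrist',l)[:1]: print(l,r['centre'],atz(d,r['centre'],.199))
for a in(0,.2,.4,.5,.6,.7): print(a,proj(d,[F(a,0,-.035),F(a,.064,-.035)]).round().tolist())
print('cam',-d['R'].T@d['t'],env.observe()['ee_pos'],'tip px',proj(d,env.observe()['ee_pos']))
s=cam('side')
r=[q for q in env.cut_out('side','orange_top') if q['centre'][1]<200]
if r: print('orange tri',tri([s,d],[r[0]['centre'],(518,172)]),r[0]['centre'])
```

```text
buttons [0.62386914 0.1286773  0.199     ] [0.55174643 0.14982817 0.199     ] 0.07516012167991416
blue_top [514.7, 314.9] [0.62352995 0.12805403 0.199     ]
orange_top [514.8, 174.1] [0.55210487 0.14812698 0.199     ]
0 [[401.0, 197.0], [271.0, 214.0]]
0.2 [[401.0, 197.0], [271.0, 220.0]]
0.4 [[401.0, 197.0], [276.0, 226.0]]
0.5 [[401.0, 197.0], [281.0, 228.0]]
0.6 [[401.0, 197.0], [288.0, 231.0]]
0.7 [[401.0, 197.0], [296.0, 233.0]]
cam [0.49367901 0.07433298 0.39020334] [0.56460386 0.04302262 0.19081645] tip px [[321.39677424 273.13222441]]
orange tri [0.55556411 0.15432819 0.18747684] [342.3, 160.4]
```

Both views show the flap still about 0.45 rad open, with the tip straight above it and no contact force. So the hand is really higher than reported, by about 20 mm. I'll keep descending in small steps and watch the force.

```bash
for i in 1; do python3 -m jog '[[0,0,0.012,0,0,0,0],[0,0,0.024,0,0,0,0],[0,0,0.024,0,0,0,0]]'; done; python3 -c "
from h import *
d=cam('wrist')
s=env.observe();Rt=R.from_euler('xyz',s['orientation'],degrees=True);p=np.array(s['ee_pos'])
print(s['contact_force'],proj(d,[p+Rt.apply([0,0,-k]) for k in(0,.01,.02,.03,.04)]).round(0).tolist())
t=env.cut_out('wrist','flap');print([(q['conf'],q['centre'],q['pixels'].sum()) for q in t])
"
```

```text
time: 5.15
ee_pos: [0.5642, 0.0431, 0.1828]
orientation: [-179.9, 0.1, 66.7]
contact_force: [0.1, 0.2, 0.1]
gripper_width: 0.0003
[ 0.26453806 -1.03722732  0.05680045] [[321.0, 273.0], [321.0, 281.0], [321.0, 289.0], [321.0, 298.0], [321.0, 307.0]]
[(0.61, [361.7, 252.0], np.int64(9490))]
```

```bash
python3 -m jog '[[0,0,0.012,0,0,0,0],[0,0,0.024,0,0,0,0],[0,0,0.024,0,0,0,0]]'; python3 -m jog '[[0,0,0.01,0,0,0,0],[0,0,0.02,0,0,0,0],[0,0,0.02,0,0,0,0]]';python3 -c "
from h import *
d=cam('side');cv2.imwrite('pics/s6.png',cv2.resize(d['img'][100:260,260:480,::-1],None,fx=3,fy=3,interpolation=cv2.INTER_CUBIC))"
```

```text
time: 5.5
ee_pos: [0.5639, 0.0431, 0.1752]
orientation: [-179.9, 0.1, 66.7]
contact_force: [0.7, 1.1, 0.6]
gripper_width: 0.0006
time: 5.75
ee_pos: [0.5634, 0.0431, 0.1685]
orientation: [-179.8, 0.1, 66.7]
contact_force: [-0.1, 0.0, -0.2]
gripper_width: 0.0006
```

View pics/s6.png

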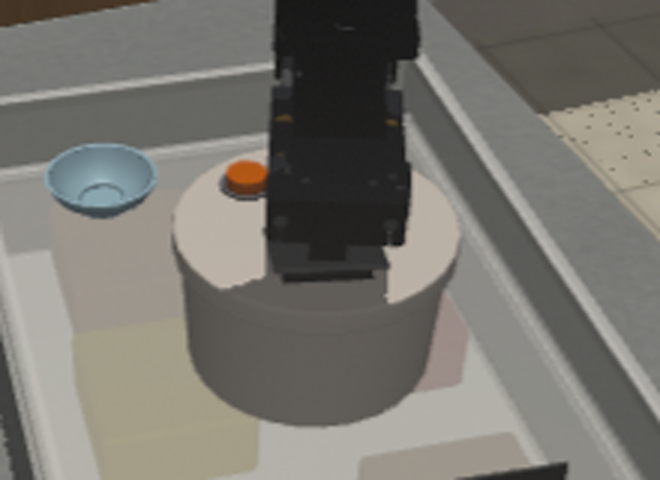

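The flap is going down, with its edge at about (325,275) in the crop and only a thin gap left. The height bias is confirmed, so I'll continue until I feel force.

```bash
python3 -m jog '[[0,0,0.007,0,0,0,0],[0,0,0.014,0,0,0,0],[0,0,0.014,0,0,0,0]]'; python3 -m jog '[[0,0,0.005,0,0,0,0],[0,0,0.01,0,0,0,0],[0,0,0.01,0,0,0,0]]'
```

```text
time: 6.05
ee_pos: [0.5633, 0.0432, 0.1641]
orientation: [-179.8, 0.1, 66.7]
contact_force: [-0.0, -0.6, -0.3]
gripper_width: 0.0004
time: 6.3
ee_pos: [0.5632, 0.0431, 0.1608]
orientation: [-179.8, 0.1, 66.7]
contact_force: [0.6, -0.2, 0.8]
gripper_width: 0.0002
```

```bash
python3 -m jog '[[0,0,0.005,0,0,0,0],[0,0,0.008,0,0,0,0],[0,0,0.008,0,0,0,0]]'; python3 -m jog '[[0,0,0.004,0,0,0,0],[0,0,0.008,0,0,0,0],[0,0,0.008,0,0,0,0]]';python3 -c "
from h import *
d=cam('side');cv2.imwrite('pics/s7.png',cv2.resize(d['img'][120:240,300:440,::-1],None,fx=4,fy=4,interpolation=cv2.INTER_CUBIC))"
```

```text
time: 6.55
ee_pos: [0.5631, 0.0432, 0.1582]
orientation: [-179.8, 0.1, 66.7]
contact_force: [0.1, -0.4, 0.4]
gripper_width: 0.0005
time: 6.8
ee_pos: [0.5632, 0.0431, 0.1566]
orientation: [-179.8, 0.1, 66.7]
contact_force: [-1.2, -0.6, 4.6]
gripper_width: 0.0003
```

View pics/s7.png

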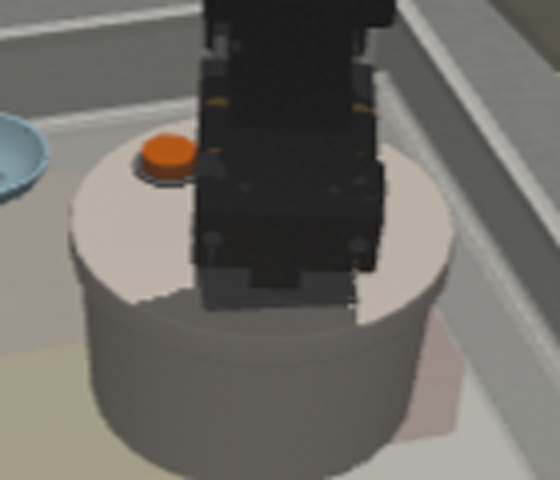

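The flap is flat on the lid (crop (280,300)) with 4.6 N of reaction. I'll press slightly firmer, then lift.

```bash
python3 -m jog '[[0,0,0.007,0,0,0,0],[0,0,0.007,0,0,0,0]]'; python3 -m jog '[[0,0,-0.1,0,0,0,0],[0,0,-0.18,0,0,0,0],[0,0,-0.18,0,0,0,0],[0,0,-0.18,0,0,0,0]]'
python3 - <<'E'
from h import *
d=cam('wrist');save(d,'w8.png')
for l in('blue_top','orange_top','flap'):
    for r in env.cut_out('wrist',l)[:1]: print(l,r['conf'],r['centre'],atz(d,r['centre'],.199),atz(d,r['centre'],.165))
p=env.observe()['ee_pos'];print(p,proj(d,[p]),tool([.628,.126,p[2]]),tool([.551,.147,p[2]]))
E
```

```text
time: 7.02
ee_pos: [0.5633, 0.043, 0.1563]
orientation: [-179.8, 0.1, 66.7]
contact_force: [-2.6, -0.7, 10.1]
gripper_width: 0.0004
time: 7.35
ee_pos: [0.5644, 0.0431, 0.2116]
orientation: [180.0, 0.1, 66.7]
contact_force: [0.1, 0.4, -1.7]
gripper_width: 0.0005
blue_top 0.97 [497.2, 303.0] [0.62589666 0.12661083 0.199     ] [0.64715667 0.13498221 0.165     ]
orange_top 0.79 [496.4, 166.5] [0.55059285 0.14833691 0.199     ] [0.55977211 0.16019375 0.165     ]
flap 0.85 [350.8, 242.1] [0.55862992 0.06299706 0.199     ] [0.56909854 0.06116309 0.165     ]
[0.56229175 0.04326939 0.20883314] [[320.08747527 267.72309302]] [ 0.33988714  0.09216971 -0.00170211] [ 3.02726731e-01 -1.71257760e-01 -1.38380702e-05]
```

View pics/w8.png

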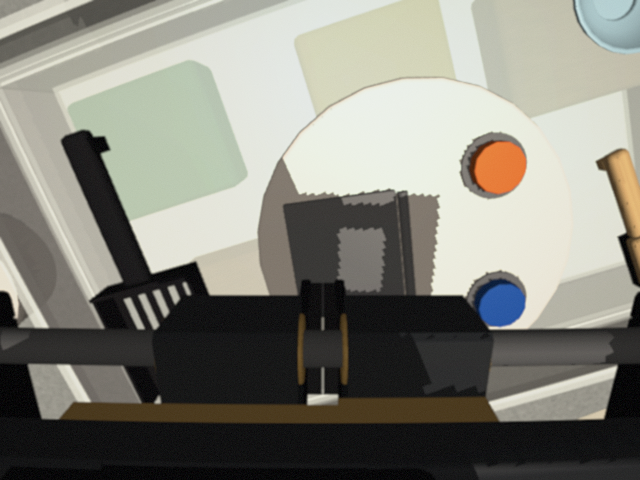

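The flap is shut: its hinge strip shows at (403,245) and orange (497,166) and blue (500,303) are clear. The bias is about 37 mm and purely in z, so the button tops should be met near a reported 0.162. Next is blue.

```bash
python3 -m jog '[[0.11,0.03,0,0,0,0,0],[0.22,0.06,0,0,0,0,0],[0.338,0.092,0,0,0,0,0],[0.338,0.092,0,0,0,0,0],[0.338,0.092,0,0,0,0,0],[0.338,0.092,0,0,0,0,0]]'
python3 - <<'E'
from h import *
d=cam('side');cv2.imwrite('pics/s9.png',cv2.resize(d['img'][100:240,300:480,::-1],None,fx=4,fy=4,interpolation=cv2.INTER_CUBIC))
p=env.observe()['ee_pos'];print(p,proj(d,[p,p+[0,0,.037],[.628,.126,.199]]),tool([.628,.126,.175]))
E
```

```text
time: 8.05
ee_pos: [0.6264, 0.1254, 0.2067]
orientation: [-179.5, 0.3, 66.8]
contact_force: [1.2, 0.1, -0.2]
gripper_width: 0.0003
[0.62634237 0.1248844  0.20710382] [[381.69010939 153.13149558]
 [383.13487254 136.63920796]
 [381.92501614 156.16774069]] [0.00614912 0.00453023 0.10694743]
```

View pics/s9.png

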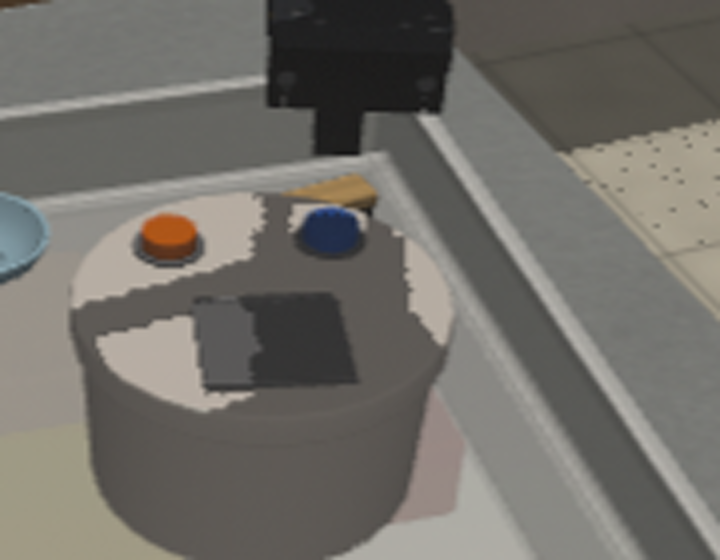

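The flap lies flat at crop (275,340). The tip, at (384.5,139) full-frame, is where a roughly +33 mm z bias predicts and is straight above blue. Now I'll press it.

```bash
python3 -m jog '[[0.003,0.004,0.06,0,0,0,0],[0.003,0.004,0.1,0,0,0,0],[0.003,0.004,0.11,0,0,0,0],[0.003,0.004,0.11,0,0,0,0],[0.003,0.004,0.11,0,0,0,0]]'; python3 -m jog '[[0,0,0.007,0,0,0,0],[0,0,0.014,0,0,0,0],[0,0,0.02,0,0,0,0],[0,0,0.02,0,0,0,0]]'; python3 -m jog '[[0,0,0.007,0,0,0,0],[0,0,0.014,0,0,0,0],[0,0,0.014,0,0,0,0]]'
```

```text
time: 8.52
ee_pos: [0.6274, 0.1244, 0.1745]
orientation: [-179.5, 0.3, 66.6]
contact_force: [1.1, -0.5, -0.2]
gripper_width: 0.0003
time: 8.85
ee_pos: [0.6271, 0.1244, 0.1684]
orientation: [-179.5, 0.3, 66.6]
contact_force: [-0.8, 0.3, 0.1]
gripper_width: 0.0006
time: 9.1
ee_pos: [0.6268, 0.1245, 0.1637]
orientation: [-179.5, 0.3, 66.6]
contact_force: [0.5, 0.7, 0.2]
gripper_width: 0.0004
```

```bash
python3 -m jog '[[0,0,0.007,0,0,0,0],[0,0,0.014,0,0,0,0],[0,0,0.014,0,0,0,0]]'
```

```text
time: 9.35
ee_pos: [0.627, 0.1245, 0.1594]
orientation: [-179.5, 0.3, 66.7]
contact_force: [0.2, 0.6, 1.1]
gripper_width: 0.0008
```

```bash
python3 -m jog '[[0,0,0.007,0,0,0,0],[0,0,0.01,0,0,0,0],[0,0,0.01,0,0,0,0]]'; python3 -m jog '[[0,0,0.007,0,0,0,0],[0,0,0.01,0,0,0,0],[0,0,0.01,0,0,0,0]]'
```

```text
time: 9.6
ee_pos: [0.627, 0.1245, 0.1564]
orientation: [-179.5, 0.3, 66.6]
contact_force: [-0.4, -0.3, 1.9]
gripper_width: 0.0005
time: 9.85
ee_pos: [0.6271, 0.1245, 0.1548]
orientation: [-179.5, 0.3, 66.7]
contact_force: [-2.3, -0.8, 8.2]
gripper_width: 0.0009
```

```bash
python3 -m jog '[[0,0,0.01,0,0,0,0],[0,0,0.013,0,0,0,0],[0,0,0.013,0,0,0,0]]'; python3 -m jog '[[0,0,-0.06,0,0,0,0],[0,0,-0.12,0,0,0,0],[0,0,-0.18,0,0,0,0],[0,0,-0.18,0,0,0,0],[0,0,-0.18,0,0,0,0]]'
python3 - <<'E'
from h import *
t=cam('side')
o=[]
for l in('blue_top','orange_top','flap'):
    for r in env.cut_out('side',l):
        if r['centre'][1]<200 and r['centre'][0]>300:
            ys,xs=np.where(r['pixels']);print(l,r['conf'],r['centre'],len(ys),ys.min(),ys.max(),xs.min(),xs.max())
w=cam('wrist')
for l in('orange_top','flap'):
    for r in env.cut_out('wrist',l)[:1]: print(l,r['conf'],r['centre'],atz(w,r['centre'],.199))
p=env.observe()['ee_pos'];print(p,tool([.551,.147,p[2]]))
E
```

```text
time: 10.1
ee_pos: [0.6272, 0.1245, 0.1546]
orientation: [-179.6, 0.3, 66.7]
contact_force: [-5.3, -0.8, 18.4]
gripper_width: 0.0003
time: 10.52
ee_pos: [0.6281, 0.1246, 0.2089]
orientation: [-179.7, 0.2, 66.7]
contact_force: [-0.7, 0.5, -0.4]
gripper_width: 0.0007
orange_top 0.57 [341.6, 158.5] 131 154 164 335 348
flap 0.75 [368.7, 184.5] 807 175 197 348 388
flap 0.7 [379.8, 158.1] 89 155 162 376 388
orange_top 0.66 [309.8, 118.8] [0.5526841  0.15016704 0.199     ]
flap 0.64 [165.2, 213.7] [0.56617024 0.06094469 0.199     ]
[0.6270577  0.12457161 0.20746956] [-0.03172626 -0.26239757  0.0023414 ]
```

Blue bottomed: 18 N for 0.2 mm more travel, and it now shows lower and smaller. Next is orange, where the tub hasn't moved (side (342,158)).

```bash
python3 -m jog '[[-0.015,-0.13,0,0,0,0,0],[-0.03,-0.263,0,0,0,0,0],[-0.03,-0.263,0,0,0,0,0],[-0.03,-0.263,0,0,0,0,0],[-0.03,-0.263,0,0,0,0,0]]'
python3 - <<'E'
from h import *
p=env.observe()['ee_pos'];print(p,tool([.551,.147,p[2]]))
E
python3 -m jog '[[0,0,0.06,0,0,0,0],[0,0,0.12,0,0,0,0],[0,0,0.12,0,0,0,0],[0,0,0.12,0,0,0,0]]'
```

```text
time: 11.28
ee_pos: [0.5518, 0.1477, 0.2084]
orientation: [-179.6, 0.3, 66.7]
contact_force: [0.8, -1.0, 0.4]
gripper_width: 0.0004
[0.55184921 0.14766091 0.20844828] [-3.14301075e-03 -1.72832529e-03  2.66206319e-05]
time: 11.62
ee_pos: [0.5524, 0.1471, 0.1719]
orientation: [-179.6, 0.3, 66.7]
contact_force: [-0.9, -1.2, 0.6]
gripper_width: 0.0005
```

```bash
python3 -m jog '[[0,0,0.01,0,0,0,0],[0,0,0.02,0,0,0,0],[0,0,0.03,0,0,0,0],[0,0,0.03,0,0,0,0]]'; python3 -m jog '[[0,0,0.007,0,0,0,0],[0,0,0.013,0,0,0,0],[0,0,0.013,0,0,0,0]]'
```

```text
time: 11.95
ee_pos: [0.5524, 0.1471, 0.1627]
orientation: [-179.6, 0.3, 66.7]
contact_force: [-0.7, 0.5, -0.6]
gripper_width: 0.0003
time: 12.2
ee_pos: [0.5527, 0.1471, 0.159]
orientation: [-179.6, 0.3, 66.7]
contact_force: [0.2, -0.5, 0.5]
gripper_width: 0.0006
```

```bash
python3 -m jog '[[0,0,0.007,0,0,0,0],[0,0,0.012,0,0,0,0],[0,0,0.012,0,0,0,0]]'
```

```text
time: 12.45
ee_pos: [0.5527, 0.1471, 0.1554]
orientation: [-179.6, 0.3, 66.7]
contact_force: [-0.1, -0.7, 1.1]
gripper_width: 0.0005
```

```bash
python3 -m jog '[[0,0,0.007,0,0,0,0],[0,0,0.01,0,0,0,0],[0,0,0.01,0,0,0,0]]'; python3 -m jog '[[0,0,0.007,0,0,0,0],[0,0,0.01,0,0,0,0],[0,0,0.01,0,0,0,0]]'
```

```text
time: 12.7
ee_pos: [0.5529, 0.1471, 0.1547]
orientation: [-179.7, 0.3, 66.7]
contact_force: [-4.9, -0.7, 15.1]
gripper_width: 0.0005
time: 12.95
ee_pos: [0.553, 0.1471, 0.1546]
orientation: [-179.8, 0.2, 66.7]
contact_force: [-5.1, -1.1, 18.2]
gripper_width: 0.0003
```

Orange bottomed at the same height as blue (0.1546, 18 N). I'll lift well clear and check.

```bash
python3 -m jog '[[0,0,-0.06,0,0,0,0],[0,0,-0.18,0,0,0,0],[0,0,-0.3,0,0,0,0],[0,0,-0.42,0,0,0,0],[0,0,-0.5,0,0,0,0],[0,0,-0.5,0,0,0,0]]'; python3 -m jog '[[0.6,-0.55,-0.05,0,0,0,0],[0.6,-0.55,-0.05,0,0,0,0],[0.6,-0.55,-0.05,0,0,0,0],[0.6,-0.55,-0.05,0,0,0,0],[0.6,-0.55,-0.05,0,0,0,0],[0.6,-0.55,-0.05,0,0,0,0],[0.6,-0.55,-0.05,0,0,0,0]]'
python3 - <<'E'
from h import *
d=cam('side');cv2.imwrite('pics/s10.png',cv2.resize(d['img'][100:350,240:520,::-1],None,fx=2.3,fy=2.3,interpolation=cv2.INTER_CUBIC))
t=cam('top')
for n,e in(('side',d),('top',t)):
  for l in('tub','blue_top','orange_top','flap'):
    for r in env.cut_out(n,l): 
      if (n=='side' and 300<r['centre'][0] and r['centre'][1]<230) or (n=='top' and r['centre'][1]<230 and r['centre'][0]<320):
        ys,xs=np.where(r['pixels']);print(n,l,r['conf'],r['centre'],len(ys),ys.min(),ys.max(),atz(e,r['centre'],.193))
c=np.array([.578,.0933]);x=np.array([-.265,-.964]);y=np.array([.964,-.265])
F=lambda a,r,w:np.r_[c+(.008+r*np.cos(a))*x+w*y,.194+r*np.sin(a)]
for a in(0,.1,.2): print(a,proj(d,[F(a,.064,-.035),F(a,.064,.035)]).round(1).tolist())
B=[.628,.126];O=[.551,.147];print('out/in px',proj(d,[B+[.199],B+[.192],O+[.199],O+[.192]]).round(1).tolist())
E
```

```text
time: 13.45
ee_pos: [0.5574, 0.1479, 0.3107]
orientation: [179.6, -0.1, 66.7]
contact_force: [0.7, -0.8, 0.4]
gripper_width: 0.0003
time: 14.03
ee_pos: [0.4737, 0.3845, 0.3237]
orientation: [179.8, -0.2, 67.1]
contact_force: [-0.1, -1.1, 0.3]
gripper_width: 0.0001
side tub 0.89 [364.4, 192.8] 7276 148 241 [0.553833  0.0369104 0.193    ]
side blue_top 0.65 [379.9, 157.7] 95 155 162 [0.6261316  0.13048729 0.193     ]
side orange_top 0.56 [341.1, 161.1] 97 156 164 [0.54982317 0.14535455 0.193     ]
side flap 0.85 [368.3, 186.7] 822 174 197 [0.56763783 0.05132414 0.193     ]
top tub 0.65 [246.8, 186.6] 8597 136 240 [0.57169674 0.09282266 0.193     ]
top blue_top 0.47 [225.7, 154.1] 183 150 164 [0.63392507 0.12882137 0.193     ]
top orange_top 0.7 [215.4, 201.4] 187 192 207 [0.54752223 0.14822663 0.193     ]
top flap 0.66 [270.2, 188.4] 1360 167 210 [0.56635821 0.05197905 0.193     ]
0 [[350.5, 196.9], [389.1, 195.1]]
0.1 [[350.6, 194.0], [389.4, 192.1]]
0.2 [[350.6, 190.8], [389.6, 189.0]]
out/in px [[381.9, 156.2], [381.7, 159.2], [341.4, 158.0], [341.4, 161.0]]
```

View pics/s10.png

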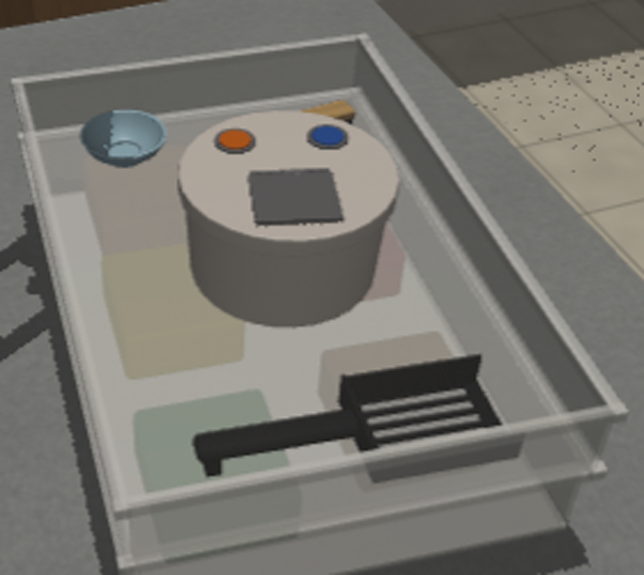

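The picture shows the flap flat (crop (295,195), its edge at row 197 matching a 0 rad angle). Both buttons are down level at (327,136) and (235,140). The tub, scoop, brush and dish are where they were, and the hand is clear, so I'm handing in.

```bash
python3 -c "
from workcell import env
env.hand_in()"
```

```text
the job is handed in; nothing more can be done
```

I closed the tub in the order asked and handed the job in at about 14 s of robot time, with the hand clear; no verdict came back. With the fingers shut, I pushed the flap down (about 10 N), then pressed blue, then orange (about 18 N each).

- **Flap:** its free edge is at image row 197, where a fully shut flap should appear.
- **Buttons:** both stopped hard at the same reported height (0.1546 m). In the last side view, orange is at row 161.1, as expected for fully in (161.0). Blue is at 157.7, between out (156.2) and fully in (159.2). It also shows smaller than before (95 pixels against 135), so I rely on the hard stop for blue.
- **Tub and bystanders:** the tub centre stayed within about 1–2 pixels in both views. The scoop and dish look untouched in the last picture. The brush shows only partly behind the tub and looks unmoved.

**Disagreement:** the reported TCP height read about 35 mm lower than the fingertips really were. My first push on the flap therefore stopped in the air above it. I found this from the side camera and went by contact force and pictures from then on.

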